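# Fetch the silver reel from behind the trophy and the tin

## Task

The silver reel in the stock tray is boxed in by the trophy and the red tin: first stand both of these on the grey mat, leaving the reels alone meanwhile; then set the silver reel upright in the middle of the green pad while they wait there. Finally put the trophy back upright in the middle of the yellow pad and the tin back upright in the middle of the red pad in the tray. Do not shift or knock over the blue reel.

Things in the scene. Friction and masses are not known exactly. Their poses are not given: they have to be found in the camera images.
- trophy: Gold trophy cup on a round black base, 144 mm tall, about 320 g, loose; starts standing on the yellow pad. Round about its own z axis: base 56 mm diameter (0 to 28 mm high), thin stem, then an upright cylindrical cup of 50 mm diameter from 94 to 128 mm high (grip here), small domed lid and knob on top. Origin: centre of the underside, z up.
- tin: Red cylindrical tin with a white band and a white lid, 54 mm diameter (lid 55 mm), 128 mm tall, about 220 g, loose; starts standing on the red pad. Origin: centre of the underside, z up.
- silver_reel: Reel wound with silver strip, silver top with a small black hub, loose, the thing to fetch; 52 mm flange diameter (winding 49 mm), 48 mm tall, about 120 g; stands in the back row of the tray behind the trophy or the tin, about 12 to 20 mm clear of it. Origin: centre of the underside, z up.
- blue_reel: Reel of the same size with blue strip and blue top; stands in the back row of the tray beside the silver reel, centres about 96 mm apart. Bystander, to be left alone. Origin: centre of the underside, z up.
- tray: Light wooden stock tray, fixed, 180 (x) by 230 (y) mm, floor 8 mm thick; rims 6 mm thick and 30 mm high along its back (+x) and both sides (+y, -y), open to the front (-x). Carries the two pads (front row) and the two reels (back row). Origin: centre of the underside; the pads share its yaw.
- yellow_pad: Yellow round pad, fixed in the front row of the tray, the trophy's place; 72 mm diameter, 3 mm thick, lying on the tray floor (its top is 11 mm above the table). The two pads' centres are 96 mm apart along the tray's y; which is left and which right varies. Origin: centre of its underside.
- red_pad: Red round pad, fixed in the front row of the tray, the tin's place; same size and height as the yellow pad. Origin: centre of its underside.
- grey_mat: Grey rectangular mat, fixed flat on the table to one side of the tray: the side area; 240 (x) by 120 (y) mm, 3 mm thick. Origin: centre of its underside; its x axis is the long side.
- green_pad: Green round pad, fixed flat on the table on the other side of the tray, the silver reel's goal; 96 mm diameter, 3 mm thick. Origin: centre of its underside.
Not all that is in view belongs to the job. Of the things that look like the tin, the smallest one is meant.

How it is judged:
By the outcome, as a careful person would: the job done as asked, in the order asked, and still so for the second after the job is handed in, with the robot touching nothing.
It also fails if it takes over 136 s, if anything falls off the work surface, if the arm or the gripper's body presses on something with over 40 N, if the wrist force passes 120 N, or if a joint passes its speed limit or range.

## Robot

A 6-joint arm with a two-finger parallel gripper is mounted at the origin on the work surface. World frame = base frame: x ahead of the robot, y to its left, z up, the work surface at z = 0. Lengths are in mm, angles in rad, forces in N, time in s.
With the tool pointing down it reaches from about 275 to 1000 mm from the base axis. Payload 8.4 kg.
Tool frame: the origin (TCP) lies midway between the tips of the shut fingers; the grasp point (between the pads) lies 19 mm behind it; z points along the fingers, y is the line along which they close (so a half turn about z gives the same grasp; the last joint's range is limited). The gripper opens to 85 mm and grips with 20 to 120 N. Pads are 22 mm wide; open, the fingers measure 114 mm over their backs; the gripper's body (76 mm by 85 mm) begins 54 mm behind the grasp point. The pads swing forward as they close: fully open they stand 13 mm farther back than shut.
Start: joints at [-1.119, 0.353, 1.633, -0, 1.155, -0.002], TCP at [273.989, -561.745, 231.281] pointing down, gripper open.
Joint ranges: [-2.63, 2.63], [-0.92, 2.1], [0.06, 2.66], [-1.3, 4.44], [0, 2.69], [-3.02, 3.02]. Speed limits (rad/s): [2.22, 2.22, 2.79, 3.14, 3.14, 3.14].

## Interface

Orientations are given as [roll, pitch, yaw] about the fixed x, y, z axes, in that order (R = Rz(yaw) Ry(pitch) Rx(roll)).
In Python, from rig import telemetry, optics, r gives the robot as it stands.
- The arm moves only by the tool play_rows, never from a script. Its arguments are lists of equal length, an entry for each row: "dp": the shift along the tool's x, y, z in units of 40 mm (1.0 is 40 mm), a list of three; "rot": the turn, a rotation vector about the tool's x, y, z in units of 6 degrees (1.0 is 6 degrees), a list of three. In form: {"dp": [[tx, ty, tz], ...], "rot": [[ax, ay, az], ...]}. A call has 1 to 5 rows; each row is the pose to reach, as a shift and turn from the pose commanded when the call began, along the tool's axes at that moment; what a row does not reach only later rows make up. A row lasts 1/12 s, in which the tool goes at most 41.7 mm and 7.16 degrees, less where a joint would pass 70% of its speed; a pose out of reach is approached as far as the arm can. A call with a gripper value outside its range is refused whole. "fingers" is the opening, from 0 (shut) to 1 (fully open), set as the call begins (left out, the last holds). The fingers move at their own pace and stop on an object; "grip_force" is the grip in N (left out, the last holds). Time passes only in rows, so rows that repeat a pose let the fingers close. It gives the time, the measured TCP pose, the force, the opening and the grip force at its end, in the units of the state.
- telemetry.sense(): the state, without advancing time (a new reading comes with each control period).
- optics.grab_frame(name): name is "scene" or "top"; returns a dict with "color" (420x560x3 uint8, red, green, blue), "mtx" (3x3 intrinsics, pixels), "R" (3x3) and "t" (3): a world point X has camera coordinates R X + t. Camera axes: x right, y down, z forward; pixel columns grow to the right and rows downward; lengths in mm; the calibration is good to about 2 mm. A picture is of the moment at which its call begins. There is no depth.
- r.sign_off(): hands the job in; it is judged then, once.
The state is a dict: "clock": time; "qpos": joint angles; "qvel": joint speeds; "joint_efforts": joint torques, N m; "eef_pos": TCP position; "tcp_rot": TCP orientation; "contact_force": force on the tool from outside, world axes, zero at the start; "wrist_torque": the same for the moment, N m; "opening": opening from 0.0 (shut) to 1.0 (fully open); "grasp_force": force on a finger pad.
Only numpy, scipy, OpenCV 4.12 (cv2) and the standard library are available. Lean on these libraries where they do the work, as an engineer would, in place of code of your own. Each camera call takes 0.05 s, during which the arm holds its last target. There are 200 camera calls.

## Working session

There is one attempt and no reset: what is moved stays moved. The work goes in short steps, Python scripts to look and compute and a tool call to move; the robot and the scene stay as the last step left them, time stands still between calls to the robot, and variables do not carry over. Pictures are saved under pics/ and viewed, at most 14 in all, crops included, and the job is handed in when it is done.

Besides the shell and the picture viewer there is one more tool, called after ">>>" as a command line: name --argument value ..., lists and objects as JSON in quotes. play_rows: Moves the arm, as the interface text tells. Its arguments: {"type":"object","properties":{"dp":{"type":"array"},"rot":{"type":"array"},"fingers":{"type":"number"},"grip_force":{"type":"number"}},"required":["dp","rot"]}

```bash
mkdir -p pics; ls
python3 - <<'E'
from rig import telemetry, optics, r
import cv2
print(telemetry.sense())
for n in("scene","top"):
    f=optics.grab_frame(n); cv2.imwrite(f"pics/{n}0.png",f["color"][:,:,::-1]); print(n,f["mtx"],f["R"],f["t"])
E
```

```text
pics
{'clock': 0.0, 'qpos': array([-1.11941509e+00,  3.53628900e-01,  1.63415953e+00, -1.64028473e-05,
        1.15520550e+00, -2.41659422e-03]), 'qvel': array([-8.22495322e-04, -9.73988713e-06,  1.43561368e-04,  1.12527673e-03,
        1.13508525e-03,  4.76588843e-04]), 'joint_efforts': array([ 5.32018712e-04, -6.05244398e+01, -3.42060435e+01,  4.51926292e-05,
        9.48228640e-03, -5.91211560e-06]), 'eef_pos': array([ 273.76027167, -561.30699264,  230.56283999]), 'tcp_rot': array([-3.14019134e+00,  1.16109415e-05,  4.53804474e-01]), 'contact_force': array([-0.26148591,  0.55610666,  0.09913554]), 'wrist_torque': array([-0.00533356, -0.00584343,  0.04145003]), 'grasp_force': 0.0, 'opening': 1.0034536481608891}
scene [[402.79989781   0.         279.32877453]
 [  0.         402.79989781 211.33896877]
 [  0.           0.           1.        ]] [[ 8.15118402e-01  5.79294389e-01  5.06960185e-05]
 [ 3.29399016e-01 -4.63421535e-01 -8.22640121e-01]
 [-4.76527312e-01  6.70565800e-01 -5.68562423e-01]] [-418.27034701 -155.99537621 1111.50433715]
top [[506.38109218   0.         279.33336299]
 [  0.         506.38109218 209.68742201]
 [  0.           0.           1.        ]] [[-0.02269    -0.99963879 -0.01440292]
 [-0.99331756  0.02417253 -0.11285355]
 [ 0.11316094  0.01174602 -0.99350724]] [ 14.38054518 518.79243032 889.29341008]
```

View pics/scene0.png

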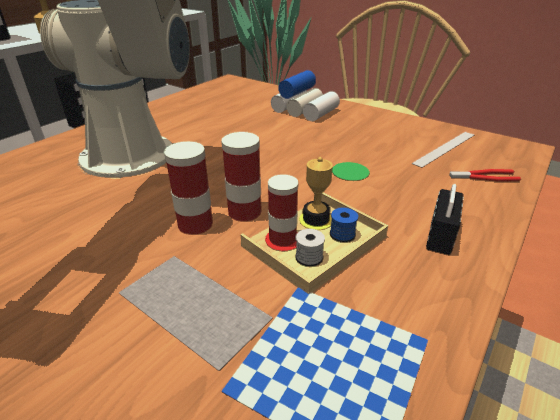

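View pics/top0.png

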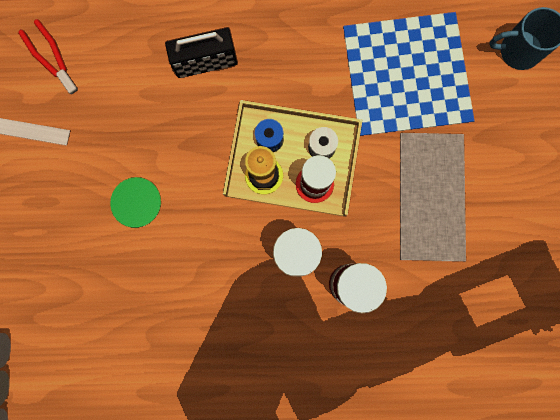

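Scene: the tin (lid at top view 318,170) stands on the red pad in front of the silver reel (323,142). The trophy (261,160) is on the yellow pad in front of the blue reel (268,133). The mat is at about (433,197), the green pad at (135,202), and two larger decoy tins are nearer the robot.

```bash
cat > h.py <<'E'
import numpy as np, cv2
from rig import telemetry, optics, r
def ray(f,px,z):
    d=f["R"].T@np.linalg.solve(f["mtx"],[px[0],px[1],1.]); c=-f["R"].T@f["t"]
    return c+d*(z-c[2])/d[2]
def proj(f,X):
    p=f["mtx"]@(f["R"]@np.array(X,float)+f["t"]); return p[:2]/p[2]
def blob(f,lo,hi,roi,z):
    """largest HSV blob in roi (x0,y0,x1,y1): min circle / ellipse centre at height z"""
    x0,y0,x1,y1=roi; hsv=cv2.cvtColor(f["color"],cv2.COLOR_RGB2HSV)[y0:y1,x0:x1]
    m=cv2.inRange(hsv,np.array(lo),np.array(hi))
    c=max(cv2.findContours(m,cv2.RETR_EXTERNAL,cv2.CHAIN_APPROX_NONE)[0],key=cv2.contourArea)
    h=cv2.convexHull(c).reshape(-1,2)+[x0,y0]
    W=np.array([ray(f,p,z)[:2] for p in h],np.float32)
    (cx,cy),rad=cv2.minEnclosingCircle(W); return np.round([cx,cy,rad],1),h
E
python3 - <<'E'
from h import *
f=optics.grab_frame("top"); g=optics.grab_frame("scene")
print("green",blob(f,(40,100,50),(80,255,255),(90,160,180,240),3)[0])
print("tinlid",blob(f,(0,0,170),(180,60,255),(295,150,342,190),139)[0])
print("silver",blob(f,(0,0,120),(180,60,255),(303,120,345,152),56)[0])
print("blue",blob(f,(100,100,60),(130,255,255),(245,112,292,152),56)[0])
print("decoys",blob(f,(0,0,150),(180,60,255),(265,225,328,280),160)[0],blob(f,(0,0,150),(180,60,255),(330,260,392,315),160)[0])
q,h=blob(f,(0,0,60),(180,70,200),(392,130,475,270),3); print("mat",q,[ray(f,p,3)[:2].round() for p in cv2.boxPoints(cv2.minAreaRect(h))])
for n,p,z in [("knob",(260,159),155),("trayBL",(241,102),30),("trayBR",(361,122),30),("trayFR",(348,215),30),("trayFL",(224,196),30)]: print(n,ray(f,p,z).round(1))
c=f["color"][90:225,215:370,::-1]; cv2.imwrite("pics/c1.png",cv2.resize(c,None,fx=5,fy=4.4,interpolation=cv2.INTER_CUBIC))
c=g["color"][140:270,230:400,::-1]; cv2.imwrite("pics/c2.png",cv2.resize(c,None,fx=4.6,fy=4.6,interpolation=cv2.INTER_CUBIC))
E
```

```text
green [543.4 273.1  47.7]
tinlid [566.8 -63.6  26.9]
silver [638.2 -79.5  25.7]
blue [655.2  18.   26.1]
decoys [438.3 -25.4  37.1] [ 381.8 -122.2   37.2]
mat [ 541.4 -282.5  132.2] [array([ 662., -231.]), array([ 659., -352.]), array([ 421., -336.]), array([ 423., -219.])]
knob [586.2  29.5 155. ]
trayBL [722.2  68.9  30. ]
trayBR [ 678.1 -152.2   30. ]
trayFR [ 506.2 -121.7   30. ]
trayFL [546.5 102.4  30. ]
```

View pics/c1.png

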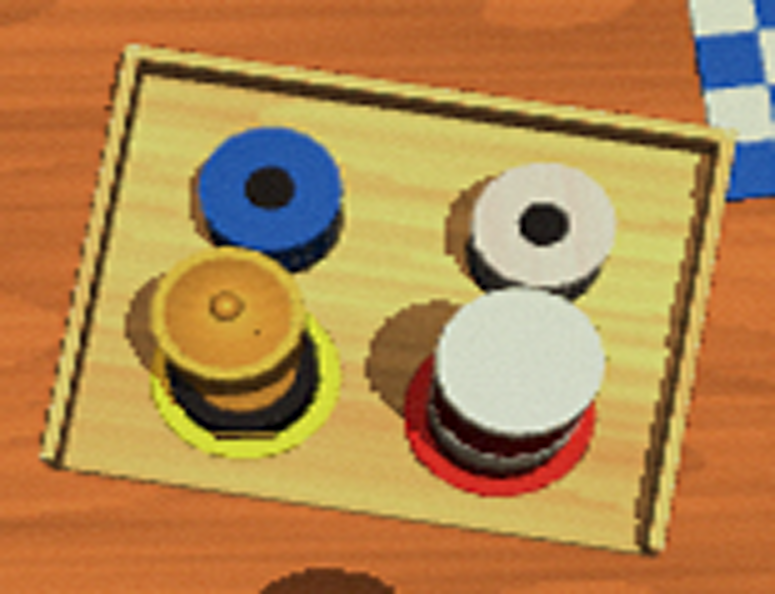

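View pics/c2.png

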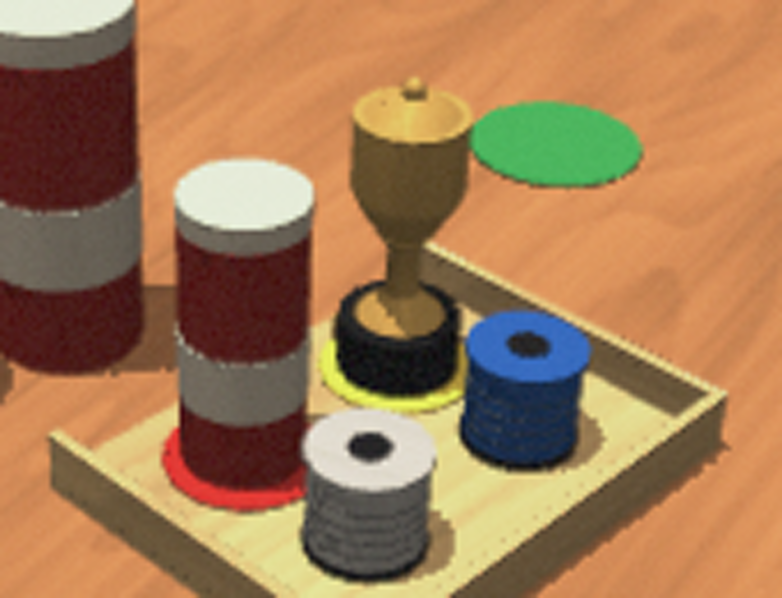

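Crops: the tin stands roughly centred on the red pad and the trophy on the yellow pad. The reels are in the back row, clear of the rims. Next I'll fit the pads and check the tin and trophy with the scene camera.

```bash
cat >> h.py <<'E'
from scipy.optimize import least_squares
def circ(P,rad):
    P=np.array(P); s=least_squares(lambda c:np.hypot(P[:,0]-c[0],P[:,1]-c[1])-rad,P.mean(0),loss="soft_l1",f_scale=1.); return s.x.round(1),round(float(np.sqrt(np.mean(s.fun**2))),2)
YAW=-0.175
def step(target,yaw=YAW,pos=None):
    """dp units from the present pose to target (mm, TCP)"""
    s=telemetry.sense(); d=np.array(target)-(s["eef_pos"] if pos is None else pos)
    c,n=np.cos(yaw),np.sin(yaw); return np.round(np.array([c*d[0]+n*d[1],n*d[0]-c*d[1],-d[2]])/40,2)
E
python3 - <<'E'
from h import *
f=optics.grab_frame("top"); g=optics.grab_frame("scene")
for n,lo,hi,roi in [("yellow",(27,200,150),(32,255,255),(240,150,290,200)),("red",(0,200,150),(4,255,255),(290,150,342,205))]:
    hsv=cv2.cvtColor(f["color"],cv2.COLOR_RGB2HSV); 
    q,h=blob(f,lo,hi,roi,11); W=np.array([ray(f,p,11)[:2] for p in h])
    W=W[W[:,0]<q[0]+5] ; print(n,q,len(W),circ(W,36))
# scene tin lid, reels tops, knob
print("tinlid",blob(g,(0,0,170),(180,60,255),(262,172,303,196),139)[0])
print("silver",blob(g,(0,0,150),(180,60,255),(292,228,328,250),56)[0])
print("blue",blob(g,(105,150,110),(120,255,255),(328,205,362,225),56)[0])
print("knob",ray(g,(320,158),155), ray(f,(259.8,159.7),155))
print("decoy scene",[blob(g,(0,0,150),(180,60,255),roi,z)[0] for roi in[(220,130,263,160),(163,138,210,170)] for z in (160,175,190)])
print("decoy top",[blob(f,(0,0,150),(180,60,255),roi,z)[0] for roi in[(265,225,328,280),(330,260,392,315)] for z in (160,175,190)])
print("green",blob(g,(40,100,50),(80,255,255),(325,150,380,190),3)[0])
E
```

```text
yellow [553.2  39.5   0. ] 1 (array([578.7,  64.9]), 0.0)
red [564.8 -64.   34.7] 17 (array([569.9, -63.3]), 0.83)
tinlid [567.3 -66.2  27. ]
silver [638.4 -81.1  26.1]
blue [656.   15.1  25.7]
knob [589.85545228  24.25969519 155.        ] [585.08614821  29.81450743 155.        ]
decoy scene [array([421. ,  -7. ,  38.5]), array([442.9, -31.8,  36.8]), array([464.8, -56.7,  35.1]), array([ 344.1, -103. ,   56.4]), array([ 369.3, -123.6,   53.9]), array([ 394.6, -144.3,   51.5])]
decoy top [array([438.3, -25.4,  37.1]), array([437.9, -25.1,  36.4]), array([437.4, -24.8,  35.7]), array([ 381.8, -122.2,   37.2]), array([ 382.5, -120. ,   36.4]), array([ 383.1, -117.8,   35.7])]
green [543.3 270.1  48.3]
```

>>> play_rows --dp '[[0,0,0],[0,0,0],[0,0,0],[0,0,0],[0,0,0]]' --rot '[[0,0,1],[0,0,2.1],[0,0,3.3],[0,0,4.5],[0,0,5.5]]' --fingers 0.9 --grip_force 40

```text
clock: 0.72
eef_pos: [274.0, -561.7, 231.2]
tcp_rot: [-3.141, 0.0, -0.129]
contact_force: [0.1, -0.3, 0.4]
opening: 0.898
grasp_force: 0.0
```

>>> play_rows --dp '[[0,0,0],[0,0,0],[0,0,0]]' --rot '[[0,0,0.4],[0,0,0.5],[0,0,0.5]]'

```text
clock: 0.97
eef_pos: [274.0, -561.7, 231.2]
tcp_rot: [-3.141, 0.0, -0.174]
contact_force: [-0.1, 0.3, -0.2]
opening: 0.897
grasp_force: 0.0
```

Run:
```python
from h import *
s=telemetry.sense();print(s["eef_pos"],s["tcp_rot"],s["clock"],step([567,-65,200]))
```

```text
[ 273.96247786 -561.68224669  231.21084085] [-3.14143190e+00  8.80599259e-05 -1.73678744e-01] 0.9667 [  5.05 -13.5    0.78]
```

>>> play_rows --dp '[[0.2,-0.5,0],[0.5,-1.3,0],[0.85,-2.2,0],[1.2,-3.1,0],[1.5,-4,0]]' --rot '[[0,0,0],[0,0,0],[0,0,0],[0,0,0],[0,0,0]]'

```text
clock: 1.38
eef_pos: [361.5, -413.3, 231.3]
tcp_rot: [3.142, -0.0, -0.173]
contact_force: [-0.4, -0.3, 0.2]
opening: 0.899
grasp_force: 0.0
```

>>> play_rows --dp '[[0.35,-0.95,0],[0.7,-1.9,0],[1.05,-2.85,0],[1.4,-3.8,0],[1.75,-4.75,0]]' --rot '[[0,0,0],[0,0,0],[0,0,0],[0,0,0],[0,0,0]]'

```text
clock: 1.8
eef_pos: [463.4, -237.8, 231.5]
tcp_rot: [3.141, -0.001, -0.173]
contact_force: [0.8, -0.6, 0.5]
opening: 0.902
grasp_force: 0.0
```

>>> play_rows --dp '[[0.4,-1,0],[0.8,-2,0],[1.2,-3,0.2],[1.6,-4,0.5],[1.8,-4.75,0.78]]' --rot '[[0,0,0],[0,0,0],[0,0,0],[0,0,0],[0,0,0]]'

```text
clock: 2.22
eef_pos: [568.6, -63.1, 200.7]
tcp_rot: [-3.141, -0.003, -0.172]
contact_force: [1.0, 0.1, 0.3]
opening: 0.9
grasp_force: 0.0
```

>>> play_rows --dp '[[0,0,0.3],[0,0,0.6]]' --rot '[[0,0,0],[0,0,0]]'

```text
clock: 2.38
eef_pos: [567.3, -63.2, 175.3]
tcp_rot: [3.142, -0.0, -0.169]
contact_force: [-0.0, 0.1, 0.1]
opening: 0.903
grasp_force: 0.0
```

Run:
```python
from h import *
s=telemetry.sense();print(s["eef_pos"],s["tcp_rot"],s["clock"],step([567,-65,87]))
f=optics.grab_frame("scene"); c=f["color"][90:270,200:400,::-1]; cv2.imwrite("pics/c3.png",cv2.resize(c,None,fx=3.3,fy=3.3))
```

```text
[567.32329038 -63.16135744 175.29074763] [ 3.14157762e+00 -1.00711180e-04 -1.69435341e-01] 2.3833 [0.   0.05 2.21]
```

View pics/c3.png

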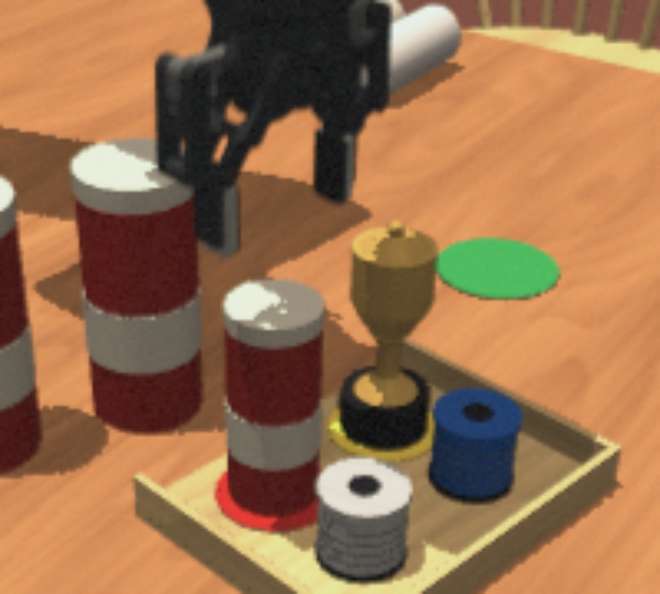

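The open fingers straddle the tin, one each side, with room to the trophy. Descending to grip.

>>> play_rows --dp '[[0,0,0.5],[0,0.05,1.0],[0,0.05,1.5],[0,0.05,1.95],[0,0.05,2.2]]' --rot '[[0,0,0],[0,0,0],[0,0,0],[0,0,0],[0,0,0]]'

```text
clock: 2.85
eef_pos: [564.7, -68.4, 86.4]
tcp_rot: [3.141, 0.002, -0.176]
contact_force: [-0.7, -0.8, 0.1]
opening: 0.894
grasp_force: 0.0
```

>>> play_rows --dp '[[0,0,0],[0,0,0],[0,0,0],[0,0,0],[0,0,0]]' --rot '[[0,0,0],[0,0,0],[0,0,0],[0,0,0],[0,0,0]]' --fingers 0.4

```text
clock: 3.27
eef_pos: [566.7, -67.2, 88.9]
tcp_rot: [-3.142, -0.001, -0.175]
contact_force: [0.6, 0.4, -2.8]
opening: 0.628
grasp_force: 42.0
```

>>> play_rows --dp '[[0,0,0],[0,0,0],[0,0,0],[0,0,0],[0,0,0]]' --rot '[[0,0,0],[0,0,0],[0,0,0],[0,0,0],[0,0,0]]'

```text
clock: 3.68
eef_pos: [566.5, -67.0, 88.3]
tcp_rot: [-3.142, -0.0, -0.174]
contact_force: [-0.4, -0.7, -1.5]
opening: 0.629
grasp_force: 42.0
```

>>> play_rows --dp '[[0,0,-0.3],[0,0,-0.8],[0,0,-1.4],[0,0,-1.8],[0,0,-2.0]]' --rot '[[0,0,0],[0,0,0],[0,0,0],[0,0,0],[0,0,0]]'

```text
clock: 4.1
eef_pos: [567.5, -67.1, 171.1]
tcp_rot: [-3.141, -0.003, -0.174]
contact_force: [0.1, 0.3, -2.4]
opening: 0.62
grasp_force: 42.7
```

>>> play_rows --dp '[[0,0.2,0],[-0.1,0.7,0],[-0.2,1.3,0],[-0.3,2.0,0],[-0.45,2.7,0]]' --rot '[[0,0,0],[0,0,0],[0,0,0],[0,0,0],[0,0,0]]'

```text
clock: 4.52
eef_pos: [528.8, -171.3, 167.0]
tcp_rot: [-3.142, 0.001, -0.174]
contact_force: [0.3, -1.7, -3.8]
opening: 0.628
grasp_force: 42.8
```

>>> play_rows --dp '[[-0.1,0.7,0],[-0.3,1.4,0],[-0.4,2.1,0],[-0.5,2.7,0],[-0.6,3.0,0]]' --rot '[[0,0,0],[0,0,0],[0,0,0],[0,0,0],[0,0,0]]'

```text
clock: 4.93
eef_pos: [483.8, -286.8, 167.1]
tcp_rot: [3.141, 0.001, -0.176]
contact_force: [0.1, -0.4, -2.5]
opening: 0.629
grasp_force: 43.0
```

>>> play_rows --dp '[[0,0,0.3],[0,0,0.8],[0,0,1.3],[0,0,1.6],[0,0,1.7]]' --rot '[[0,0,0],[0,0,0],[0,0,0],[0,0,0],[0,0,0]]'

```text
clock: 5.35
eef_pos: [483.8, -282.6, 97.1]
tcp_rot: [-3.14, 0.004, -0.174]
contact_force: [-0.4, 0.1, -2.6]
opening: 0.624
grasp_force: 42.8
```

Run:
```python
from h import *
s=telemetry.sense();print(s["eef_pos"],s["tcp_rot"],s["opening"],s["contact_force"],step([485,-284,81]))
f=optics.grab_frame("top"); cv2.imwrite("pics/t4.png",cv2.resize(f["color"][90:280,200:480,::-1],None,fx=2.8,fy=2.8))
for n,lo,hi,roi in [("red",(0,200,100),(5,255,255),(290,140,342,205))]:
    q,h=blob(f,lo,hi,roi,11); print(n,q)
```

```text
[ 483.80764829 -282.55812343   97.12725599] [-3.1397351   0.00441194 -0.17404583] 0.6241758545037347 [-0.44107369  0.14165643 -2.56872177] [0.04 0.03 0.4 ]
red [568.4 -63.7  35.1]
```

View pics/t4.png

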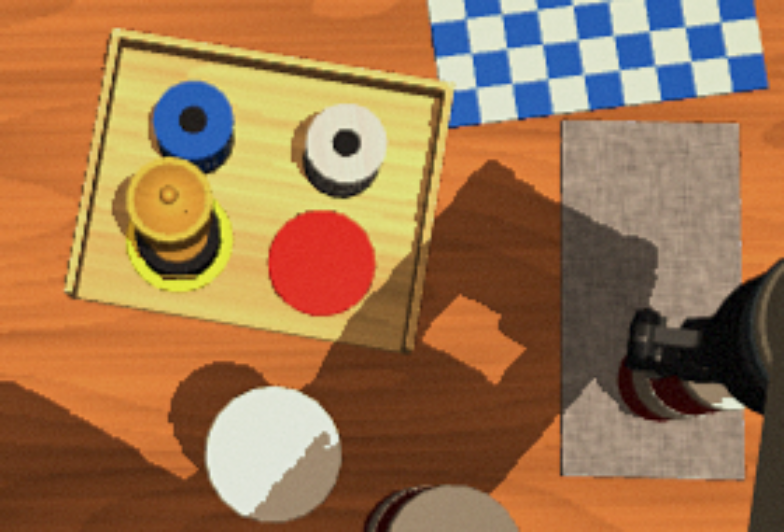

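The red pad is now fully visible (crop 322,263). The tin hangs above the mat. Lowering it.

>>> play_rows --dp '[[0,0,0.15],[0,0,0.28],[0,0,0.36],[0,0,0.4],[0,0,0.4]]' --rot '[[0,0,0],[0,0,0],[0,0,0],[0,0,0],[0,0,0]]'

```text
clock: 5.82
eef_pos: [485.4, -284.2, 84.1]
tcp_rot: [-3.142, -0.0, -0.174]
contact_force: [0.8, -0.5, -2.7]
opening: 0.626
grasp_force: 42.8
```

>>> play_rows --dp '[[0,0,0],[0,0,0]]' --rot '[[0,0,0],[0,0,0]]'

```text
clock: 5.98
eef_pos: [485.6, -284.4, 84.4]
tcp_rot: [3.141, -0.001, -0.175]
contact_force: [1.1, 0.2, -3.1]
opening: 0.629
grasp_force: 42.8
```

>>> play_rows --dp '[[0,0,0.05],[0,0,0.08],[0,0,0.1],[0,0,0.1]]' --rot '[[0,0,0],[0,0,0],[0,0,0],[0,0,0]]'

```text
clock: 6.32
eef_pos: [485.6, -284.2, 80.2]
tcp_rot: [-3.141, -0.0, -0.175]
contact_force: [0.2, 0.6, 0.3]
opening: 0.623
grasp_force: 42.4
```

>>> play_rows --dp '[[0,0,0.02],[0,0,0.02]]' --rot '[[0,0,0],[0,0,0]]'

```text
clock: 6.48
eef_pos: [485.9, -284.3, 80.1]
tcp_rot: [3.142, -0.001, -0.175]
contact_force: [-1.0, 2.7, 7.8]
opening: 0.627
grasp_force: 42.4
```

>>> play_rows --dp '[[0,0,0],[0,0,0],[0,0,0],[0,0,0],[0,0,0]]' --rot '[[0,0,0],[0,0,0],[0,0,0],[0,0,0],[0,0,0]]' --fingers 0.9

```text
clock: 6.9
eef_pos: [485.4, -284.3, 79.2]
tcp_rot: [3.142, 0.0, -0.175]
contact_force: [-0.1, -0.1, -0.1]
opening: 0.9
grasp_force: 0.0
```

>>> play_rows --dp '[[0,0,-0.3],[0,0,-1.0],[0,0,-1.8],[0,0,-2.5],[0,0,-2.9]]' --rot '[[0,0,0],[0,0,0],[0,0,0],[0,0,0],[0,0,0]]'

```text
clock: 7.32
eef_pos: [486.5, -285.0, 199.5]
tcp_rot: [3.14, -0.004, -0.175]
contact_force: [0.9, -0.5, -0.3]
opening: 0.902
grasp_force: 0.0
```

Run:
```python
from h import *
f=optics.grab_frame("top"); g=optics.grab_frame("scene")
s=telemetry.sense();print(s["eef_pos"],step([584.5,29,195]))
cv2.imwrite("pics/s5.png",cv2.resize(g["color"][120:380,90:410,::-1],None,fx=2.3,fy=2.3))
q,h=blob(f,(0,200,100),(5,255,255),(290,140,342,205),11)
print([proj(f,(485,-284,z)) for z in(3,131)])
```

```text
[ 487.16620653 -285.33875832  199.45193292] [ 1.03 -8.16  0.11]
[array([434.41821775, 225.79353007]), array([457.59402744, 219.29708911])]
```

View pics/s5.png

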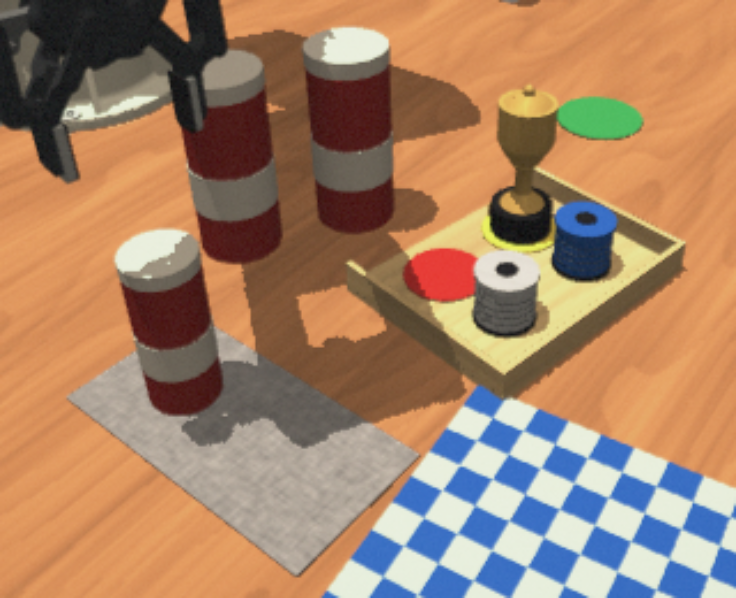

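The tin stands upright well inside the mat (crop 182,330). Next is the trophy.

>>> play_rows --dp '[[0.05,-0.4,0],[0.15,-1.2,0],[0.25,-2.1,0],[0.4,-3.1,0],[0.5,-4.0,0]]' --rot '[[0,0,0],[0,0,0],[0,0,0],[0,0,0],[0,0,0]]'

```text
clock: 7.83
eef_pos: [532.7, -128.4, 194.8]
tcp_rot: [-3.141, 0.001, -0.175]
contact_force: [0.6, -0.8, 0.2]
opening: 0.895
grasp_force: 0.0
```

>>> play_rows --dp '[[0.1,-1,0],[0.25,-2,0],[0.4,-3.0,0],[0.5,-3.8,0],[0.52,-4.15,0]]' --rot '[[0,0,0],[0,0,0],[0,0,0],[0,0,0],[0,0,0]]'

```text
clock: 8.25
eef_pos: [582.7, 33.4, 194.7]
tcp_rot: [-3.141, 0.0, -0.172]
contact_force: [0.8, 0.8, 0.8]
opening: 0.896
grasp_force: 0.0
```

>>> play_rows --dp '[[0,0,0.1],[0,0,0.2],[0,0,0.2]]' --rot '[[0,0,0],[0,0,0],[0,0,0]]'

```text
clock: 8.5
eef_pos: [580.8, 28.6, 185.9]
tcp_rot: [3.14, 0.002, -0.175]
contact_force: [0.2, 0.3, 0.5]
opening: 0.901
grasp_force: 0.0
```

Run:
```python
from h import *
s=telemetry.sense();print(s["eef_pos"],step([584.5,29,103]))
```

```text
[580.84091374  28.56031745 185.85914914] [ 0.09 -0.03  2.07]
```

>>> play_rows --dp '[[0.05,0,0.4],[0.05,0,0.9],[0.05,0,1.4],[0.05,0,1.85],[0.05,0,2.07]]' --rot '[[0,0,0],[0,0,0],[0,0,0],[0,0,0],[0,0,0]]'

```text
clock: 8.92
eef_pos: [582.3, 27.5, 102.2]
tcp_rot: [3.141, 0.003, -0.177]
contact_force: [0.2, 0.2, 0.4]
opening: 0.907
grasp_force: 0.0
```

>>> play_rows --dp '[[0,0,0],[0,0,0],[0,0,0]]' --rot '[[0,0,0],[0,0,0],[0,0,0]]'

```text
clock: 9.17
eef_pos: [584.8, 28.8, 105.5]
tcp_rot: [-3.141, -0.001, -0.175]
contact_force: [0.5, 0.8, 0.4]
opening: 0.897
grasp_force: 0.0
```

Run:
```python
from h import *
f=optics.grab_frame("scene")
s=telemetry.sense();print(s["eef_pos"],step([584.5,29,103]))
cv2.imwrite("pics/s6.png",cv2.resize(f["color"][110:260,240:400,::-1],None,fx=3.8,fy=3.8))
```

```text
[584.92065198  29.01272518 105.67219005] [-0.01  0.    0.07]
```

View pics/s6.png

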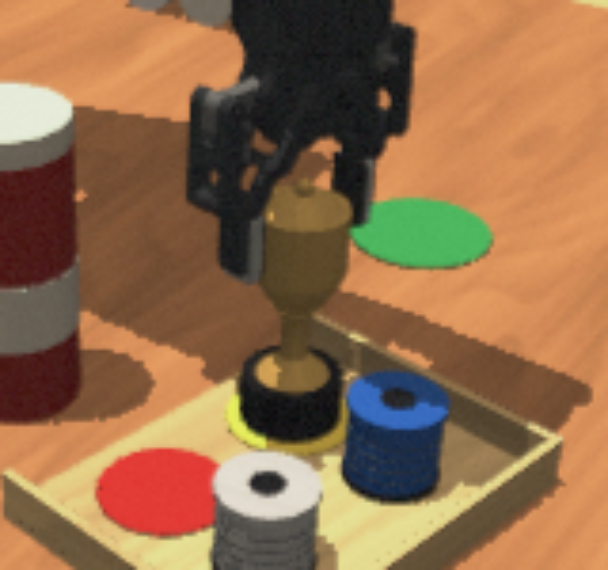

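Fingers are on either side of the cup; closing.

>>> play_rows --dp '[[0,0,0.05],[0,0,0.05],[0,0,0.05],[0,0,0.05],[0,0,0.05]]' --rot '[[0,0,0],[0,0,0],[0,0,0],[0,0,0],[0,0,0]]' --fingers 0.35 --grip_force 45

```text
clock: 9.63
eef_pos: [584.6, 29.5, 103.2]
tcp_rot: [-3.141, -0.001, -0.174]
contact_force: [-1.9, 0.5, 6.1]
opening: 0.572
grasp_force: 46.9
```

>>> play_rows --dp '[[0,0,0],[0,0,0],[0,0,0],[0,0,0],[0,0,0]]' --rot '[[0,0,0],[0,0,0],[0,0,0],[0,0,0],[0,0,0]]'

```text
clock: 10.05
eef_pos: [584.6, 29.5, 103.2]
tcp_rot: [-3.141, -0.001, -0.174]
contact_force: [-0.4, 0.2, 5.5]
opening: 0.571
grasp_force: 46.9
```

>>> play_rows --dp '[[0,0,-0.3],[0,0,-0.8],[0,0,-1.4],[0,0,-2.0],[0,0,-2.3]]' --rot '[[0,0,0],[0,0,0],[0,0,0],[0,0,0],[0,0,0]]'

```text
clock: 10.47
eef_pos: [585.0, 29.5, 197.6]
tcp_rot: [-3.141, -0.003, -0.174]
contact_force: [1.2, -0.1, -1.8]
opening: 0.565
grasp_force: 47.6
```

Run:
```python
from h import *
f=optics.grab_frame("top")
s=telemetry.sense();print(s["eef_pos"],s["contact_force"],step([600,-286,190]))
m=cv2.inRange(cv2.cvtColor(f["color"],cv2.COLOR_RGB2HSV),(25,170,140),(32,255,255)); 
q,h=blob(f,(25,180,120),(32,255,255),(240,145,290,200),11); print("yellow",q)
```

```text
[585.97294581  29.48710716 198.91624387] [ 1.27349683 -0.33136527 -0.36875283] [1.72 7.71 0.22]
yellow [587.9  23.4  29.5]
```

>>> play_rows --dp '[[0.05,0.3,0],[0.2,0.9,0],[0.35,1.6,0],[0.55,2.4,0],[0.7,3.2,0]]' --rot '[[0,0,0],[0,0,0],[0,0,0],[0,0,0],[0,0,0]]'

```text
clock: 10.93
eef_pos: [588.5, -103.1, 192.8]
tcp_rot: [3.141, 0.002, -0.174]
contact_force: [0.6, 0.6, -2.5]
opening: 0.57
grasp_force: 47.5
```

>>> play_rows --dp '[[0.2,0.9,0],[0.4,1.8,0],[0.6,2.7,0],[0.8,3.5,0],[0.95,4.2,0]]' --rot '[[0,0,0],[0,0,0],[0,0,0],[0,0,0],[0,0,0]]'

```text
clock: 11.35
eef_pos: [596.3, -276.3, 192.4]
tcp_rot: [-3.141, 0.003, -0.175]
contact_force: [0.6, -0.2, -2.0]
opening: 0.566
grasp_force: 47.6
```

>>> play_rows --dp '[[0.05,0.2,0],[0.07,0.3,0],[0.07,0.3,0.3],[0.07,0.3,0.7],[0.07,0.3,1.1]]' --rot '[[0,0,0],[0,0,0],[0,0,0],[0,0,0],[0,0,0]]'

```text
clock: 11.77
eef_pos: [598.0, -284.3, 148.9]
tcp_rot: [-3.141, 0.001, -0.174]
contact_force: [-0.4, 0.3, -2.7]
opening: 0.573
grasp_force: 47.9
```

>>> play_rows --dp '[[0,0,0.4],[0,0,0.7],[0,0,0.9],[0,0,0.95],[0,0,0.95]]' --rot '[[0,0,0],[0,0,0],[0,0,0],[0,0,0],[0,0,0]]'

```text
clock: 12.18
eef_pos: [598.2, -285.1, 111.7]
tcp_rot: [-3.141, 0.001, -0.174]
contact_force: [-0.0, -0.0, -2.3]
opening: 0.571
grasp_force: 47.9
```

Run:
```python
from h import *
f=optics.grab_frame("scene")
h=optics.grab_frame("top")
s=telemetry.sense();print(s["eef_pos"],s["contact_force"],s["opening"],step([600,-286,95.2]))
cv2.imwrite("pics/s7.png",cv2.resize(np.hstack([f["color"][150:360,110:350],h["color"][90:300,220:480]])[:,:,::-1],None,fx=1.6,fy=1.6))
W=blob(h,(25,180,120),(32,255,255),(235,140,290,205),11); print("yellow",W[0])
print("red",blob(h,(0,200,100),(5,255,255),(290,140,342,205),11)[0])
```

```text
[ 598.93130101 -285.85711287  113.12941097] [ 0.08951887 -0.16361156 -2.67929574] 0.5709109473243753 [ 0.03 -0.    0.45]
yellow [587.2  30.3  35.7]
red [568.8 -63.7  35.3]
```

View pics/s7.png

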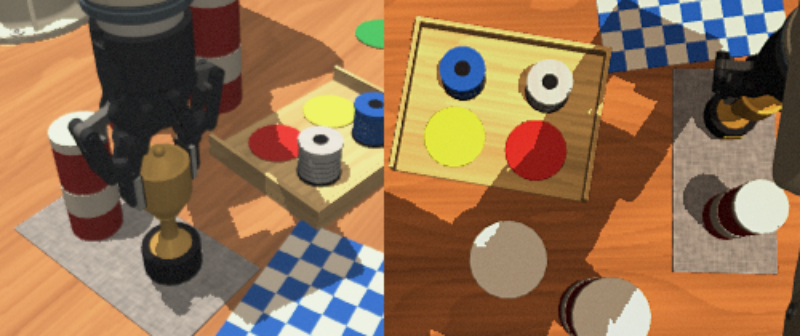

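The trophy hangs upright over the mat beside the standing tin, and both pads are visible. Lowering.

>>> play_rows --dp '[[0,0,0.15],[0,0,0.3],[0,0,0.38],[0,0,0.4],[0,0,0.4]]' --rot '[[0,0,0],[0,0,0],[0,0,0],[0,0,0],[0,0,0]]'

```text
clock: 12.7
eef_pos: [598.1, -285.8, 96.0]
tcp_rot: [-3.141, 0.001, -0.175]
contact_force: [-0.5, 0.6, -2.5]
opening: 0.571
grasp_force: 47.9
```

>>> play_rows --dp '[[0,0,0.03],[0,0,0.03],[0,0,0.03]]' --rot '[[0,0,0],[0,0,0],[0,0,0]]'

```text
clock: 12.95
eef_pos: [598.5, -286.0, 95.4]
tcp_rot: [3.142, -0.0, -0.175]
contact_force: [0.4, 0.0, -1.9]
opening: 0.57
grasp_force: 47.9
```

>>> play_rows --dp '[[0,0,0.02],[0,0,0.03],[0,0,0.03]]' --rot '[[0,0,0],[0,0,0],[0,0,0]]'

```text
clock: 13.2
eef_pos: [598.9, -286.0, 95.3]
tcp_rot: [3.141, -0.001, -0.175]
contact_force: [-1.3, 1.7, 5.4]
opening: 0.568
grasp_force: 48.8
```

>>> play_rows --dp '[[0,0,0],[0,0,0],[0,0,0],[0,0,0],[0,0,0]]' --rot '[[0,0,0],[0,0,0],[0,0,0],[0,0,0],[0,0,0]]' --fingers 0.9

```text
clock: 13.62
eef_pos: [598.4, -285.9, 94.0]
tcp_rot: [-3.142, 0.0, -0.175]
contact_force: [-0.3, -0.6, 0.4]
opening: 0.893
grasp_force: 0.0
```

>>> play_rows --dp '[[0,0,-0.3],[0,0,-0.9],[0,0,-1.6],[0,0,-2.1],[0,0,-2.3]]' --rot '[[0,0,0],[0,0,0],[0,0,0],[0,0,0],[0,0,0]]'

```text
clock: 14.03
eef_pos: [600.0, -286.7, 190.4]
tcp_rot: [3.14, -0.005, -0.175]
contact_force: [0.6, 0.2, 0.6]
opening: 0.905
grasp_force: 0.0
```

Run:
```python
from h import *
h=optics.grab_frame("top")
s=telemetry.sense();print(s["eef_pos"],step([638.3,-80.3,120]))
print("silver",blob(h,(0,0,100),(180,60,255),(303,120,345,155),56)[0])
print("blue",blob(h,(100,100,60),(130,255,255),(245,112,292,152),56)[0])
```

```text
[ 600.12475205 -286.71561591  190.44530192] [ 0.04 -5.25  1.76]
silver [638.  -79.2  25.8]
blue [654.8  17.5  26.3]
```

>>> play_rows --dp '[[0,-0.4,0],[0,-1.2,0],[0,-2.1,0],[0,-3.0,0],[0,-3.9,0]]' --rot '[[0,0,0],[0,0,0],[0,0,0],[0,0,0],[0,0,0]]' --fingers 0.8

```text
clock: 14.5
eef_pos: [624.5, -130.0, 184.4]
tcp_rot: [-3.141, 0.003, -0.175]
contact_force: [0.2, 0.8, 0.5]
opening: 0.799
grasp_force: 0.0
```

>>> play_rows --dp '[[0.02,-0.7,0.2],[0.04,-1.2,0.7],[0.04,-1.35,1.3],[0.04,-1.35,1.7],[0.04,-1.35,1.76]]' --rot '[[0,0,0],[0,0,0],[0,0,0],[0,0,0],[0,0,0]]'

```text
clock: 14.92
eef_pos: [633.3, -77.4, 110.9]
tcp_rot: [3.141, 0.008, -0.173]
contact_force: [-1.9, -0.6, -0.4]
opening: 0.801
grasp_force: 0.0
```

>>> play_rows --dp '[[0,0,0.2],[0,0,0.5],[0,0,0.5],[0,0,0.5]]' --rot '[[0,0,0],[0,0,0],[0,0,0],[0,0,0]]'

```text
clock: 15.25
eef_pos: [636.1, -79.7, 95.3]
tcp_rot: [3.142, 0.001, -0.175]
contact_force: [-0.1, -0.9, -0.1]
opening: 0.799
grasp_force: 0.0
```

Run:
```python
from h import *
g=optics.grab_frame("scene");h=optics.grab_frame("top")
s=telemetry.sense();print(s["eef_pos"],s["opening"],step([638.2,-79.8,17]))
cv2.imwrite("pics/s8.png",cv2.resize(np.hstack([g["color"][130:310,170:370],h["color"][60:240,220:480]])[:,:,::-1],None,fx=1.7,fy=1.7))
```

```text
[636.85280503 -79.72955077  96.28767244] 0.7976863901833029 [ 0.03 -0.    1.98]
```

View pics/s8.png

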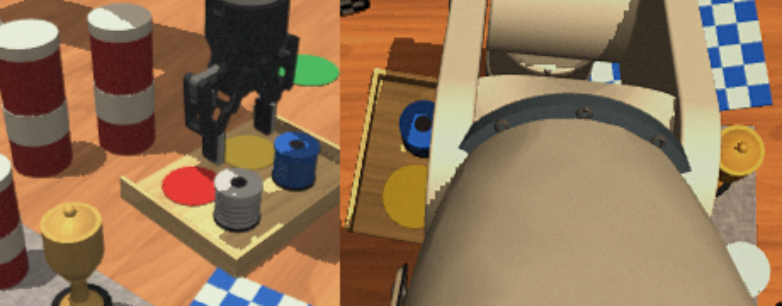

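The trophy stands on the mat and the fingers are above the silver reel. Descending.

>>> play_rows --dp '[[0.03,0,0.3],[0.03,0,0.8],[0.03,0,1.3],[0.03,0,1.75],[0.03,0,1.95]]' --rot '[[0,0,0],[0,0,0],[0,0,0],[0,0,0],[0,0,0]]'

```text
clock: 15.77
eef_pos: [636.4, -79.5, 15.2]
tcp_rot: [3.141, 0.003, -0.175]
contact_force: [-1.1, 0.3, -0.2]
opening: 0.8
grasp_force: 0.0
```

>>> play_rows --dp '[[0,0,0],[0,0,0],[0,0,0]]' --rot '[[0,0,0],[0,0,0],[0,0,0]]'

```text
clock: 16.02
eef_pos: [638.5, -79.7, 18.6]
tcp_rot: [-3.142, -0.002, -0.175]
contact_force: [0.3, 0.4, 0.8]
opening: 0.801
grasp_force: 0.0
```

>>> play_rows --dp '[[0,0,0],[0,0,0],[0,0,0],[0,0,0],[0,0,0]]' --rot '[[0,0,0],[0,0,0],[0,0,0],[0,0,0],[0,0,0]]' --fingers 0.35

```text
clock: 16.43
eef_pos: [638.5, -79.7, 19.2]
tcp_rot: [-3.141, -0.002, -0.175]
contact_force: [-1.4, -0.9, 6.8]
opening: 0.585
grasp_force: 45.6
```

>>> play_rows --dp '[[0,0,0],[0,0,0],[0,0,0],[0,0,0]]' --rot '[[0,0,0],[0,0,0],[0,0,0],[0,0,0]]'

```text
clock: 16.77
eef_pos: [638.5, -79.7, 19.2]
tcp_rot: [-3.141, -0.002, -0.175]
contact_force: [-1.6, 0.4, 5.1]
opening: 0.584
grasp_force: 45.6
```

>>> play_rows --dp '[[0,0,-0.2],[0,0,-0.7],[0,0,-1.4],[0,0,-2.0],[0,0,-2.3]]' --rot '[[0,0,0],[0,0,0],[0,0,0],[0,0,0],[0,0,0]]'

```text
clock: 17.18
eef_pos: [639.2, -79.8, 113.5]
tcp_rot: [-3.141, -0.004, -0.175]
contact_force: [1.4, -1.0, -0.6]
opening: 0.589
grasp_force: 46.8
```

>>> play_rows --dp '[[-0.1,-0.3,0],[-0.4,-0.9,0],[-0.8,-1.6,0],[-1.2,-2.4,0],[-1.5,-3.2,0]]' --rot '[[0,0,0],[0,0,0],[0,0,0],[0,0,0],[0,0,0]]'

```text
clock: 17.6
eef_pos: [598.4, 58.5, 108.4]
tcp_rot: [3.141, 0.003, -0.176]
contact_force: [0.3, 0.1, -1.2]
opening: 0.586
grasp_force: 46.8
```

>>> play_rows --dp '[[-0.4,-0.9,0],[-0.8,-1.8,0],[-1.2,-2.6,0],[-1.6,-3.4,0],[-1.9,-4.2,0]]' --rot '[[0,0,0],[0,0,0],[0,0,0],[0,0,0],[0,0,0]]'

```text
clock: 18.02
eef_pos: [552.4, 237.5, 108.4]
tcp_rot: [3.14, 0.002, -0.174]
contact_force: [0.2, -0.6, -1.0]
opening: 0.583
grasp_force: 46.8
```

>>> play_rows --dp '[[-0.3,-0.6,0],[-0.45,-0.84,0.2],[-0.47,-0.84,0.6],[-0.47,-0.84,1.2],[-0.47,-0.84,1.7]]' --rot '[[0,0,0],[0,0,0],[0,0,0],[0,0,0],[0,0,0]]'

```text
clock: 18.43
eef_pos: [541.0, 271.9, 39.6]
tcp_rot: [3.141, 0.001, -0.174]
contact_force: [0.4, -0.1, -1.0]
opening: 0.588
grasp_force: 46.9
```

>>> play_rows --dp '[[0,0,0],[0,0,0],[0,0,0]]' --rot '[[0,0,0],[0,0,0],[0,0,0]]'

```text
clock: 18.68
eef_pos: [542.5, 271.8, 41.9]
tcp_rot: [3.141, 0.0, -0.175]
contact_force: [0.2, 0.2, -0.3]
opening: 0.587
grasp_force: 47.0
```

Run:
```python
from h import *
s=telemetry.sense();print(s["eef_pos"],s["opening"],step([543.4,272,14.2]))
h=optics.grab_frame("top")
print("blue",blob(h,(100,100,60),(130,255,255),(245,112,292,152),56)[0])
```

```text
[542.45146899 271.8119062   41.89679441] 0.5868270642504126 [ 0.02 -0.01  0.69]
blue [654.9  18.3  26.1]
```

>>> play_rows --dp '[[0.02,0,0.2],[0.02,0,0.4],[0.02,0,0.55],[0.02,0,0.64],[0.02,0,0.64]]' --rot '[[0,0,0],[0,0,0],[0,0,0],[0,0,0],[0,0,0]]'

```text
clock: 19.15
eef_pos: [542.5, 271.4, 15.0]
tcp_rot: [3.141, 0.001, -0.175]
contact_force: [-0.4, -0.2, -1.5]
opening: 0.587
grasp_force: 47.0
```

>>> play_rows --dp '[[0,0,0.02],[0,0,0.03],[0,0,0.03]]' --rot '[[0,0,0],[0,0,0],[0,0,0]]'

```text
clock: 19.4
eef_pos: [543.3, 271.8, 15.0]
tcp_rot: [-3.141, -0.0, -0.175]
contact_force: [0.5, 0.3, -0.8]
opening: 0.585
grasp_force: 47.0
```

>>> play_rows --dp '[[0,0,0.02],[0,0,0.03],[0,0,0.03]]' --rot '[[0,0,0],[0,0,0],[0,0,0]]'

```text
clock: 19.65
eef_pos: [543.4, 271.9, 14.2]
tcp_rot: [-3.141, -0.0, -0.175]
contact_force: [-0.0, -1.6, 4.2]
opening: 0.583
grasp_force: 47.2
```

Contact. Releasing, rising and heading back to the trophy at about (599,-286).

>>> play_rows --dp '[[0,0,0],[0,0,0],[0,0,0],[0,0,0],[0,0,0]]' --rot '[[0,0,0],[0,0,0],[0,0,0],[0,0,0],[0,0,0]]' --fingers 0.85

```text
clock: 20.07
eef_pos: [543.2, 271.8, 13.6]
tcp_rot: [3.142, 0.0, -0.174]
contact_force: [0.3, -0.3, -0.5]
opening: 0.845
grasp_force: 0.0
```

>>> play_rows --dp '[[0,0,-0.3],[0,0,-1.0],[0,0,-1.9],[0,0,-2.9],[0,0,-3.8]]' --rot '[[0,0,0],[0,0,0],[0,0,0],[0,0,0],[0,0,0]]'

```text
clock: 20.48
eef_pos: [543.1, 271.7, 168.5]
tcp_rot: [-3.141, -0.0, -0.175]
contact_force: [0.7, -0.1, 0.2]
opening: 0.851
grasp_force: 0.0
```

>>> play_rows --dp '[[0.2,0.2,-0.4],[0.5,0.8,-0.7],[1.0,1.6,-0.7],[1.4,2.4,-0.7],[1.8,3.2,-0.7]]' --rot '[[0,0,0],[0,0,0],[0,0,0],[0,0,0],[0,0,0]]'

```text
clock: 20.9
eef_pos: [592.3, 132.0, 195.2]
tcp_rot: [-3.141, -0.002, -0.174]
contact_force: [1.6, -0.6, 0.1]
opening: 0.85
grasp_force: 0.0
```

Run:
```python
from h import *
g=optics.grab_frame("scene");h=optics.grab_frame("top")
s=telemetry.sense();print(s["eef_pos"],s["opening"],step([598.7,-286,192]))
print("silver",blob(h,(0,0,100),(180,60,255),(90,150,180,250),51)[0],blob(g,(0,0,150),(180,60,255),(325,130,380,190),51)[0])
cv2.imwrite("pics/s9.png",cv2.resize(np.hstack([g["color"][100:380,110:390],h["color"][60:340,80:360]])[:,:,::-1],None,fx=1.4,fy=1.4))
```

```text
[593.01566462 128.94063627 194.79739209] 0.8509919185626525 [ 1.95 10.19  0.07]
silver [591.9 220.5  25.7] [543.2 270.5  25.1]
```

View pics/s9.png

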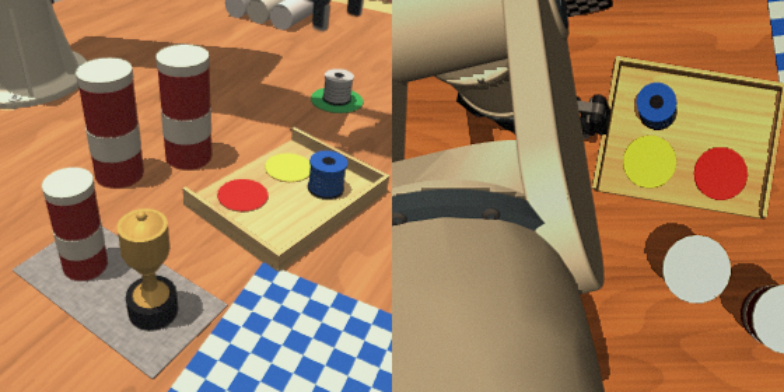

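The silver reel is upright in the middle of the green pad (543,270.5). The trophy and tin still stand on the mat. Next I fetch the trophy.

>>> play_rows --dp '[[0.2,0.9,0],[0.4,1.8,0],[0.6,2.7,0],[0.75,3.6,0],[0.9,4.5,0]]' --rot '[[0,0,0],[0,0,0],[0,0,0],[0,0,0],[0,0,0]]'

```text
clock: 21.42
eef_pos: [595.9, -51.2, 194.5]
tcp_rot: [-3.141, -0.0, -0.174]
contact_force: [0.9, -0.2, 0.6]
opening: 0.854
grasp_force: 0.0
```

>>> play_rows --dp '[[0.2,0.9,0],[0.4,1.8,0],[0.6,2.7,0],[0.75,3.6,0],[0.85,4.4,0]]' --rot '[[0,0,0],[0,0,0],[0,0,0],[0,0,0],[0,0,0]]'

```text
clock: 21.83
eef_pos: [599.1, -231.2, 194.5]
tcp_rot: [3.141, -0.001, -0.175]
contact_force: [-0.1, 0.3, -0.0]
opening: 0.851
grasp_force: 0.0
```

>>> play_rows --dp '[[0.1,0.5,0],[0.1,0.9,0],[0.1,0.9,0],[0.1,0.9,0]]' --rot '[[0,0,0],[0,0,0],[0,0,0],[0,0,0]]'

```text
clock: 22.17
eef_pos: [596.5, -265.5, 193.9]
tcp_rot: [-3.141, 0.0, -0.176]
contact_force: [0.2, 0.8, -1.5]
opening: 0.851
grasp_force: 0.0
```

Run:
```python
from h import *
h=optics.grab_frame("top")
s=telemetry.sense();print(s["eef_pos"],s["opening"],step([598.7,-286,95]))
print("silver",blob(h,(0,0,100),(180,60,255),(110,180,160,225),51)[0])
print("green",blob(h,(40,100,50),(80,255,255),(90,160,180,240),3)[0])
print("yellow",blob(h,(25,180,100),(32,255,255),(235,140,290,205),11)[0])
print("red",blob(h,(0,200,70),(5,255,255),(290,140,342,205),11)[0])
```

```text
[ 596.61360844 -264.74144422  193.87768168] 0.8455715987372977 [0.14 0.51 2.47]
silver [542.9 272.3  26.2]
green [543.4 273.1  47.7]
yellow [587.   30.4  35.8]
red [568.3 -63.8  35.5]
```

>>> play_rows --dp '[[0.1,0.3,0],[0.14,0.51,0],[0.14,0.51,0.2],[0.14,0.51,0.5],[0.14,0.51,0.9]]' --rot '[[0,0,0],[0,0,0],[0,0,0],[0,0,0],[0,0,0]]' --fingers 0.9

```text
clock: 22.63
eef_pos: [599.0, -286.7, 157.2]
tcp_rot: [3.141, -0.001, -0.175]
contact_force: [0.1, 0.0, -0.5]
opening: 0.898
grasp_force: 0.0
```

Run:
```python
from h import *
s=telemetry.sense();print(s["eef_pos"],s["opening"],step([598.7,-286,95]))
```

```text
[ 599.01069476 -286.70445529  157.18341932] 0.8982429843925932 [-0.01 -0.02  1.55]
```

>>> play_rows --dp '[[0,0,0.4],[0,0,0.8],[0,0,1.2],[0,0,1.5],[0,0,1.55]]' --rot '[[0,0,0],[0,0,0],[0,0,0],[0,0,0],[0,0,0]]'

```text
clock: 23.05
eef_pos: [596.9, -285.5, 92.2]
tcp_rot: [-3.14, 0.005, -0.174]
contact_force: [-0.9, 0.7, -1.0]
opening: 0.899
grasp_force: 0.0
```

>>> play_rows --dp '[[0,0,0],[0,0,0],[0,0,0]]' --rot '[[0,0,0],[0,0,0],[0,0,0]]'

```text
clock: 23.3
eef_pos: [599.3, -287.0, 96.6]
tcp_rot: [3.141, -0.001, -0.174]
contact_force: [-0.1, -0.5, -0.2]
opening: 0.897
grasp_force: 0.0
```

>>> play_rows --dp '[[0,0,0],[0,0,0],[0,0,0],[0,0,0],[0,0,0]]' --rot '[[0,0,0],[0,0,0],[0,0,0],[0,0,0],[0,0,0]]' --fingers 0.35

```text
clock: 23.72
eef_pos: [599.3, -286.8, 96.7]
tcp_rot: [3.142, -0.001, -0.175]
contact_force: [-0.7, 2.1, 5.9]
opening: 0.575
grasp_force: 46.6
```

>>> play_rows --dp '[[0,0,0],[0,0,0],[0,0,0],[0,0,0],[0,0,0]]' --rot '[[0,0,0],[0,0,0],[0,0,0],[0,0,0],[0,0,0]]'

```text
clock: 24.13
eef_pos: [599.2, -286.7, 96.7]
tcp_rot: [3.142, -0.001, -0.175]
contact_force: [-0.8, 1.6, 5.9]
opening: 0.57
grasp_force: 46.6
```

>>> play_rows --dp '[[0,0,-0.3],[0,0,-0.8],[0,0,-1.5],[0,0,-2.1],[0,0,-2.4]]' --rot '[[0,0,0],[0,0,0],[0,0,0],[0,0,0],[0,0,0]]'

```text
clock: 24.55
eef_pos: [599.7, -287.4, 195.3]
tcp_rot: [3.14, -0.004, -0.175]
contact_force: [0.9, 0.2, -2.8]
opening: 0.567
grasp_force: 47.5
```

>>> play_rows --dp '[[-0.05,-0.3,0],[-0.2,-0.9,0],[-0.35,-1.6,0],[-0.5,-2.4,0],[-0.7,-3.2,0]]' --rot '[[0,0,0],[0,0,0],[0,0,0],[0,0,0],[0,0,0]]'

```text
clock: 24.97
eef_pos: [592.1, -153.9, 190.1]
tcp_rot: [-3.141, 0.002, -0.175]
contact_force: [-0.4, 0.1, -3.3]
opening: 0.568
grasp_force: 47.5
```

>>> play_rows --dp '[[-0.2,-0.9,0],[-0.4,-1.8,0],[-0.6,-2.7,0],[-0.8,-3.5,0],[-0.9,-4.2,0]]' --rot '[[0,0,0],[0,0,0],[0,0,0],[0,0,0],[0,0,0]]'

```text
clock: 25.38
eef_pos: [584.8, 18.7, 190.1]
tcp_rot: [3.141, 0.003, -0.174]
contact_force: [0.6, -0.2, -2.7]
opening: 0.564
grasp_force: 47.5
```

>>> play_rows --dp '[[-0.05,-0.2,0],[-0.08,-0.34,0],[-0.08,-0.34,0.3],[-0.08,-0.34,0.8],[-0.08,-0.34,1.2]]' --rot '[[0,0,0],[0,0,0],[0,0,0],[0,0,0],[0,0,0]]'

```text
clock: 25.8
eef_pos: [585.7, 28.7, 141.8]
tcp_rot: [3.141, 0.0, -0.175]
contact_force: [-1.0, -1.0, -3.8]
opening: 0.57
grasp_force: 47.8
```

>>> play_rows --dp '[[0,0,0.3],[0,0,0.5],[0,0,0.6],[0,0,0.6],[0,0,0.6]]' --rot '[[0,0,0],[0,0,0],[0,0,0],[0,0,0],[0,0,0]]'

```text
clock: 26.22
eef_pos: [586.5, 29.5, 119.9]
tcp_rot: [-3.142, -0.0, -0.175]
contact_force: [0.1, 0.7, -2.2]
opening: 0.567
grasp_force: 47.8
```

Run:
```python
from h import *
g=optics.grab_frame("scene")
s=telemetry.sense();print(s["eef_pos"],s["opening"],step([586.8,29.8,104.7]))
cv2.imwrite("pics/s10.png",cv2.resize(g["color"][110:260,240:400,::-1],None,fx=3.8,fy=3.8))
```

```text
[586.791355    29.60492492 120.27397788] 0.5688228977671628 [-0.   -0.    0.39]
```

View pics/s10.png

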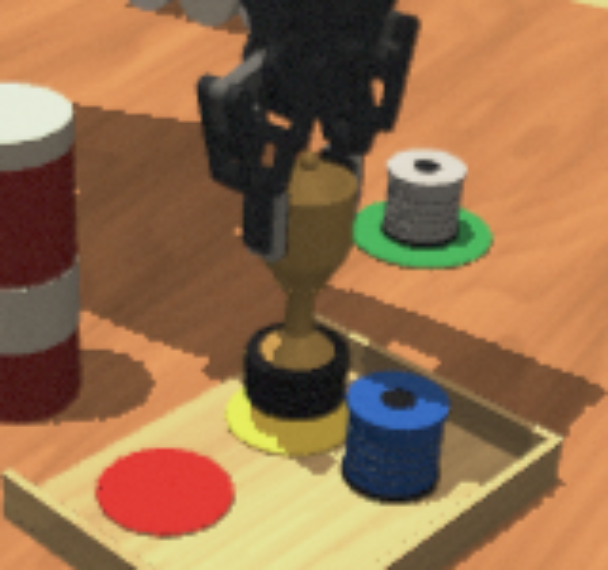

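The trophy hangs upright just over the yellow pad. Lowering.

>>> play_rows --dp '[[0,0,0.15],[0,0,0.28],[0,0,0.36],[0,0,0.37],[0,0,0.37]]' --rot '[[0,0,0],[0,0,0],[0,0,0],[0,0,0],[0,0,0]]'

```text
clock: 26.68
eef_pos: [586.2, 29.9, 104.8]
tcp_rot: [-3.142, 0.0, -0.174]
contact_force: [0.8, -0.3, -2.6]
opening: 0.573
grasp_force: 47.8
```

>>> play_rows --dp '[[0,0,0.02],[0,0,0.03],[0,0,0.03]]' --rot '[[0,0,0],[0,0,0],[0,0,0]]'

```text
clock: 26.93
eef_pos: [586.7, 29.9, 104.7]
tcp_rot: [-3.141, -0.001, -0.174]
contact_force: [-2.4, -0.3, 8.1]
opening: 0.571
grasp_force: 48.8
```

>>> play_rows --dp '[[0,0,0],[0,0,0],[0,0,0],[0,0,0],[0,0,0]]' --rot '[[0,0,0],[0,0,0],[0,0,0],[0,0,0],[0,0,0]]' --fingers 0.9

```text
clock: 27.35
eef_pos: [586.3, 29.8, 103.6]
tcp_rot: [3.142, 0.0, -0.175]
contact_force: [-0.5, -0.4, -0.1]
opening: 0.904
grasp_force: 0.0
```

>>> play_rows --dp '[[0,0,-0.3],[0,0,-0.9],[0,0,-1.6],[0,0,-2.1],[0,0,-2.3]]' --rot '[[0,0,0],[0,0,0],[0,0,0],[0,0,0],[0,0,0]]'

```text
clock: 27.77
eef_pos: [587.9, 29.9, 199.7]
tcp_rot: [-3.14, -0.005, -0.175]
contact_force: [1.4, 0.4, -0.1]
opening: 0.903
grasp_force: 0.0
```

>>> play_rows --dp '[[-0.05,0.4,0],[-0.15,1.2,0],[-0.3,2.1,0],[-0.4,3.1,0],[-0.5,4.0,0]]' --rot '[[0,0,0],[0,0,0],[0,0,0],[0,0,0],[0,0,0]]'

```text
clock: 28.18
eef_pos: [537.7, -125.7, 195.6]
tcp_rot: [3.141, 0.0, -0.174]
contact_force: [0.9, -1.5, -0.1]
opening: 0.898
grasp_force: 0.0
```

>>> play_rows --dp '[[-0.1,1.0,0],[-0.3,2.0,0],[-0.5,3.0,0],[-0.6,3.8,0],[-0.62,4.18,0]]' --rot '[[0,0,0],[0,0,0],[0,0,0],[0,0,0],[0,0,0]]'

```text
clock: 28.6
eef_pos: [483.5, -287.8, 195.6]
tcp_rot: [3.141, 0.001, -0.177]
contact_force: [-0.5, -0.3, -0.4]
opening: 0.905
grasp_force: 0.0
```

>>> play_rows --dp '[[0,0,0.2],[0,0,0.5],[0,0,0.5],[0,0,0.5]]' --rot '[[0,0,0],[0,0,0],[0,0,0],[0,0,0]]'

```text
clock: 28.93
eef_pos: [484.7, -283.0, 174.3]
tcp_rot: [-3.14, 0.003, -0.173]
contact_force: [-0.1, 0.2, -0.1]
opening: 0.902
grasp_force: 0.0
```

Run:
```python
from h import *
s=telemetry.sense();print(s["eef_pos"],s["opening"],step([485.6,-284.3,81]))
```

```text
[ 484.71884795 -283.03290096  174.26373206] 0.901667731946341 [0.03 0.03 2.33]
```

>>> play_rows --dp '[[0,0,0.5],[0,0,1.1],[0,0,1.7],[0,0,2.15],[0,0,2.33]]' --rot '[[0,0,0],[0,0,0],[0,0,0],[0,0,0],[0,0,0]]'

```text
clock: 29.35
eef_pos: [484.5, -282.7, 80.1]
tcp_rot: [-3.14, 0.003, -0.173]
contact_force: [0.0, 0.9, 0.5]
opening: 0.9
grasp_force: 0.0
```

>>> play_rows --dp '[[0,0,0],[0,0,0],[0,0,0]]' --rot '[[0,0,0],[0,0,0],[0,0,0]]'

```text
clock: 29.6
eef_pos: [486.3, -284.7, 83.7]
tcp_rot: [3.141, -0.002, -0.174]
contact_force: [-0.1, 0.3, 0.5]
opening: 0.898
grasp_force: 0.0
```

>>> play_rows --dp '[[0,0,0],[0,0,0],[0,0,0],[0,0,0],[0,0,0]]' --rot '[[0,0,0],[0,0,0],[0,0,0],[0,0,0],[0,0,0]]' --fingers 0.4

```text
clock: 30.02
eef_pos: [486.1, -284.5, 83.7]
tcp_rot: [-3.141, -0.002, -0.175]
contact_force: [-0.2, 4.2, 6.6]
opening: 0.628
grasp_force: 45.7
```

>>> play_rows --dp '[[0,0,0],[0,0,0],[0,0,0],[0,0,0],[0,0,0]]' --rot '[[0,0,0],[0,0,0],[0,0,0],[0,0,0],[0,0,0]]'

```text
clock: 30.43
eef_pos: [486.1, -284.5, 83.7]
tcp_rot: [-3.141, -0.002, -0.175]
contact_force: [0.7, 3.7, 5.8]
opening: 0.63
grasp_force: 45.7
```

Run:
```python
from h import *
s=telemetry.sense();p=s["eef_pos"];print(p,s["opening"],step([568.3,-64.4,p[2]+8]))
```

```text
[ 486.12804729 -284.4776288    83.72793683] 0.6300806349392135 [ 1.06 -5.78 -0.2 ]
```

>>> play_rows --dp '[[0,0,-0.3],[0,0,-0.8],[0,0,-1.4],[0,0,-1.8],[0,0,-2.0]]' --rot '[[0,0,0],[0,0,0],[0,0,0],[0,0,0],[0,0,0]]'

```text
clock: 30.85
eef_pos: [486.2, -285.4, 165.6]
tcp_rot: [3.14, -0.003, -0.175]
contact_force: [0.7, -0.9, -2.9]
opening: 0.631
grasp_force: 47.7
```

>>> play_rows --dp '[[0.05,-0.3,0],[0.15,-0.8,0],[0.3,-1.5,0],[0.4,-2.2,0],[0.55,-2.9,0]]' --rot '[[0,0,0],[0,0,0],[0,0,0],[0,0,0],[0,0,0]]'

```text
clock: 31.27
eef_pos: [526.4, -172.4, 161.6]
tcp_rot: [-3.141, 0.002, -0.175]
contact_force: [1.2, -0.0, -2.6]
opening: 0.628
grasp_force: 47.7
```

>>> play_rows --dp '[[0.15,-0.7,0],[0.3,-1.4,0],[0.4,-2.1,0],[0.48,-2.6,0],[0.51,-2.88,0]]' --rot '[[0,0,0],[0,0,0],[0,0,0],[0,0,0],[0,0,0]]'

```text
clock: 31.68
eef_pos: [567.1, -61.5, 161.6]
tcp_rot: [-3.141, 0.001, -0.173]
contact_force: [-0.1, -1.1, -2.5]
opening: 0.626
grasp_force: 47.7
```

>>> play_rows --dp '[[0,0,0.2],[0,0,0.6],[0,0,1.0],[0,0,1.3],[0,0,1.4]]' --rot '[[0,0,0],[0,0,0],[0,0,0],[0,0,0],[0,0,0]]'

```text
clock: 32.1
eef_pos: [565.2, -64.8, 103.9]
tcp_rot: [3.141, 0.004, -0.175]
contact_force: [-1.0, -0.3, -3.9]
opening: 0.631
grasp_force: 47.8
```

>>> play_rows --dp '[[0,0,0],[0,0,0],[0,0,0]]' --rot '[[0,0,0],[0,0,0],[0,0,0]]'

```text
clock: 32.35
eef_pos: [567.7, -64.7, 107.2]
tcp_rot: [-3.142, -0.001, -0.175]
contact_force: [1.6, -0.1, -2.7]
opening: 0.625
grasp_force: 47.8
```

Run:
```python
from h import *
s=telemetry.sense();print(s["eef_pos"],s["opening"],s["contact_force"],step([568.3,-64.4,91.7]))
g=optics.grab_frame("scene")
cv2.imwrite("pics/s11.png",cv2.resize(g["color"][110:260,240:400,::-1],None,fx=3.8,fy=3.8))
```

```text
[567.71609366 -64.65478362 107.15413207] 0.6249151675345568 [ 1.55246932 -0.12432714 -2.7199593 ] [ 0.01 -0.01  0.39]
```

View pics/s11.png

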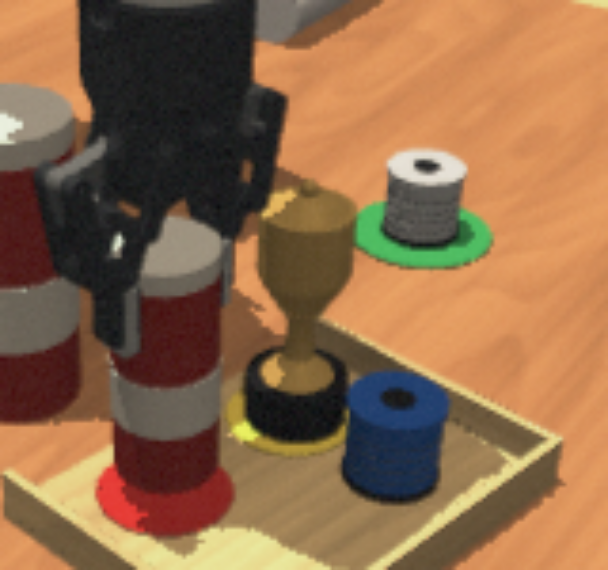

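The trophy stands on the yellow pad and the tin hangs over the red pad, clear of it. Lowering.

>>> play_rows --dp '[[0,0,0.15],[0,0,0.28],[0,0,0.34],[0,0,0.36],[0,0,0.36]]' --rot '[[0,0,0],[0,0,0],[0,0,0],[0,0,0],[0,0,0]]'

```text
clock: 32.82
eef_pos: [567.2, -64.3, 91.9]
tcp_rot: [3.142, 0.0, -0.174]
contact_force: [-0.4, 0.0, -3.1]
opening: 0.63
grasp_force: 47.6
```

>>> play_rows --dp '[[0,0,0.02],[0,0,0.03],[0,0,0.03]]' --rot '[[0,0,0],[0,0,0],[0,0,0]]'

```text
clock: 33.07
eef_pos: [567.7, -64.2, 91.7]
tcp_rot: [-3.141, -0.001, -0.175]
contact_force: [-1.6, 1.4, 5.9]
opening: 0.629
grasp_force: 47.4
```

>>> play_rows --dp '[[0,0,0],[0,0,0],[0,0,0],[0,0,0],[0,0,0]]' --rot '[[0,0,0],[0,0,0],[0,0,0],[0,0,0],[0,0,0]]' --fingers 0.85

```text
clock: 33.48
eef_pos: [567.2, -64.3, 90.8]
tcp_rot: [-3.142, 0.0, -0.175]
contact_force: [-0.5, 0.3, -0.2]
opening: 0.853
grasp_force: 0.0
```

>>> play_rows --dp '[[0,0,-0.3],[0,0,-0.9],[0,0,-1.7],[0,0,-2.4],[0,0,-2.8]]' --rot '[[0,0,0],[0,0,0],[0,0,0],[0,0,0],[0,0,0]]'

```text
clock: 33.9
eef_pos: [568.5, -64.5, 207.1]
tcp_rot: [-3.141, -0.004, -0.175]
contact_force: [1.8, 0.1, 0.2]
opening: 0.849
grasp_force: 0.0
```

>>> play_rows --dp '[[0,0.4,0],[0,1.2,0],[0,2.1,0],[0,3.1,0],[0,4.0,0]]' --rot '[[0,0,0],[0,0,0],[0,0,0],[0,0,0],[0,0,0]]'

```text
clock: 34.32
eef_pos: [539.1, -223.6, 204.1]
tcp_rot: [3.141, -0.001, -0.174]
contact_force: [0.2, -0.1, 0.2]
opening: 0.85
grasp_force: 0.0
```

>>> play_rows --dp '[[0,1.0,0],[0,2.0,0],[0,3.0,0],[0,3.7,0],[0,4.0,0]]' --rot '[[0,0,0],[0,0,0],[0,0,0],[0,0,0],[0,0,0]]'

```text
clock: 34.73
eef_pos: [510.7, -383.2, 203.9]
tcp_rot: [3.14, -0.001, -0.177]
contact_force: [0.3, -0.0, 0.5]
opening: 0.852
grasp_force: 0.0
```

>>> play_rows --dp '[[0,0,0],[0,0,0],[0,0,0],[0,0,0],[0,0,0]]' --rot '[[0,0,0],[0,0,0],[0,0,0],[0,0,0],[0,0,0]]'

```text
clock: 35.15
eef_pos: [512.1, -378.1, 203.1]
tcp_rot: [-3.141, -0.0, -0.173]
contact_force: [-0.2, -0.2, -0.3]
opening: 0.847
grasp_force: 0.0
```

Run:
```python
from h import *
f=optics.grab_frame("top"); g=optics.grab_frame("scene")
print("tin",blob(f,(0,0,130),(180,60,255),(295,150,342,190),139)[0],blob(g,(0,0,150),(180,60,255),(262,165,303,199),139)[0])
print("silver",blob(f,(0,0,100),(180,60,255),(110,180,160,225),51)[0])
print("blue",blob(f,(100,100,60),(130,255,255),(245,112,292,152),56)[0])
cv2.imwrite("pics/s12.png",cv2.resize(np.hstack([g["color"][110:310,220:400],f["color"][60:260,90:380]])[:,:,::-1],None,fx=1.7,fy=1.7))
print(telemetry.sense()["eef_pos"])
```

```text
tin [567.2 -61.   27.2] [567.9 -63.9  27.6]
silver [542.9 272.3  26.2]
blue [655.2  17.6  25.9]
[ 512.05358054 -378.49558846  203.06456319]
```

View pics/s12.png

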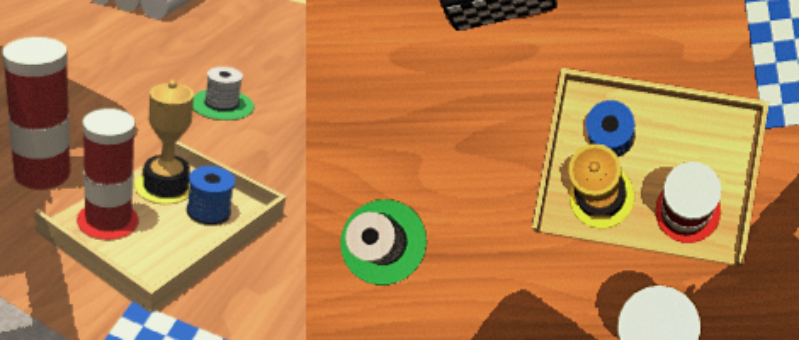

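The tin and trophy stand centred on their pads. The silver reel is centred on the green pad and the blue reel has not moved. Handing in.

```bash
python3 -c "
from rig import r
print(r.sign_off())"
```

```text
the job is handed in; nothing more can be done
None
```

The job is done and handed in at about 35 s: the silver reel stands in the middle of the green pad, the trophy and tin are back upright on their own pads, and the blue reel was not moved.

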